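# Show the pine cone, then pass its tray to the group

## Task

Show the group the pine cone: from straight above, hold the fingertips just over its top, one to three centimetres clear and without touching it, for about two seconds. Then gently push the pine cone's tray (no pinching or lifting, and never touching the cone) across the table until the whole tray lies on the green paper, with the cone still standing in it. Leave the other two trays and what is in them alone.

Things in the scene. Friction and masses are not known exactly. Their poses are not given: they have to be found in the camera images.
- cone: brown open pine cone standing upright on its wide end in one of the three black trays; 50 mm across at its widest, 66 mm tall, narrowing to 16 mm near the top. Loose, 30 g. Origin: centre of its underside, z up
- cone_top (a point): the top of the pine cone (66 mm above its underside, about 75 mm above the table)
- cone_tray: the tray with the pine cone: black plastic tray, 130 mm along its x, 140 mm along its y, walls 28 mm high and 4 mm thick, with a cream card pad (top 9 mm above the table) inside. Origin: centre of its underside, z up; its x axis points away from the robot (to within about 7 degrees at the start). Loose, about 0.25 to 0.5 kg, slides on the table; stands in a row with two others like it, some 220 mm apart
- cone_tray_corner0 (a point): near left (robot side, +y) bottom outside corner of the pine cone's tray
- cone_tray_corner1 (a point): near right (robot side, -y) bottom outside corner of the pine cone's tray
- cone_tray_corner2 (a point): far left (+y) bottom outside corner of the pine cone's tray
- cone_tray_corner3 (a point): far right (-y) bottom outside corner of the pine cone's tray
- paper: sheet of green paper stuck flat to the table beyond the trays, on the group's side: 280 mm along x, 900 mm along y, edges parallel to the world axes. It is fixed and too thin to feel. Origin: its centre, so its edge nearest the robot lies 140 mm to -x of it. The trays start short of it or reach onto it only with their far side
- chestnut_tray: the tray with the chestnut, same kind as the pine cone's tray; leave alone
- acorn_tray: the tray with the acorn, same kind as the pine cone's tray; leave alone
- chestnut: dark brown chestnut, 40 mm across, 31 mm tall, in its own tray. Origin: centre of its underside; leave alone
- acorn: yellow-brown acorn standing on its cap, 27 mm across, 40 mm tall, in its own tray. Origin: centre of its underside; leave alone
There are look-alikes about, which are no part of the job. Several things have the shape of the cone; the one meant has the colours described above. What is shaped like the cone_tray but blue is not meant.

How it is judged:
By the outcome, as a careful person would: the job done as asked, in the order asked, and still so for the second after the job is handed in, with the robot touching nothing.
It also fails if it takes over 51 s, if anything falls off the work surface, if the arm or the gripper's body presses on something with over 40 N, if the wrist force passes 120 N, or if a joint passes its speed limit or range.

## Robot

A 6-joint arm with a two-finger parallel gripper is mounted at the origin on the work surface. World frame = base frame: x ahead of the robot, y to its left, z up, the work surface at z = 0. Lengths are in mm, angles in rad, forces in N, time in s.
With the tool pointing down it reaches from about 350 to 775 mm from the base axis. Payload 7.3 kg.
Tool frame: the origin (TCP) lies midway between the tips of the shut fingers; the grasp point (between the pads) lies 19 mm behind it (grip_depth is the distance from the TCP to the grasp point, in mm); z points along the fingers, y is the direction in which the jaws open and shut (so a half turn about z gives the same grasp; the last joint's range is limited). The gripper opens to 92 mm and grips with 3 to 60 N. Pads are 19 mm wide; open, the fingers measure 130 mm over their backs; the gripper's body (75 mm by 190 mm) begins 47 mm behind the grasp point.
Start: joints at [-1.367, 0.342, 1.524, -0, 1.275, -0.146], TCP at [179.946, -493.218, 226.741] pointing down, gripper open.
Joint ranges: [-2.53, 2.53], [-0.77, 2.02], [0.04, 2.7], [-1, 4.14], [0.28, 2.66], [-3.11, 3.11]. Speed limits (rad/s): [2.57, 2.57, 3.14, 3.14, 3.14, 3.14].

## Interface

Orientations are given as [roll, pitch, yaw] about the fixed x, y, z axes, in that order (R = Rz(yaw) Ry(pitch) Rx(roll)).
In Python, from plant import get_obs, capture, close_job, spot_in, silhouettes, mark_of, grip_depth gives the robot as it stands.
- The arm moves only by the tool servo_tool, never from a script. Its arguments are lists of equal length, an entry for each row: "slide": the shift along the tool's x, y, z normalised to -1 to 1, where 1 is 20 cm, a list of three; "rot": the turn, a rotation vector about the tool's x, y, z normalised to -1 to 1, where 1 is pi rad, a list of three; "claw": the finger opening in mm, from 0 to 91.8. A call has 1 to 5 rows; each row is the pose to reach, as a shift and turn from the pose commanded when the call began, along the tool's axes at that moment, turning the shorter way round; what a row does not reach only later rows make up. A row lasts 1/8 s, in which the tool goes at most 62.5 mm and 10.7 degrees, less where a joint would pass 70% of its speed; a pose out of reach is approached as far as the arm can. A call with a number of a shift or a turn outside -1 to 1 is refused whole. A call with a gripper value outside its range is refused whole. The fingers move at their own pace and stop on an object; the grip force is fixed at half the most. Time passes only in rows, so rows that repeat a pose let the fingers close. It gives the time, the measured TCP pose, the force and the opening at its end, in the units of the state.
- get_obs(): the state, without advancing time (a new reading comes with each control period).
- capture(name): name is "scene" or "side" or "wrist"; returns a dict with "frame" (400x640x3 uint8, red, green, blue), "depth" (400x640 float32, mm along the optical axis (not along the pixel's ray), 0 where there is no reading), "vertical_fov" (degrees; the focal length in pixels is half the picture's height over the tangent of half this angle, whatever the lens; pixels are square), "cx", "cy" (the principal point, pixels), "position" and "rotation" of the camera in the world. Camera axes: x right, y down, z forward; pixel columns grow to the right and rows downward; lengths in mm; the calibration is good to about 2 mm. A picture is of the moment at which its call begins.
- close_job(): hands the job in, once; it reports no verdict.
Trained networks look in the newest picture that a camera, given by its name, has taken for a name from the list of things; names that differ only in an ending like _2 or _b are one class to them, and where a whole thing is asked for, a point or a joint stands for the part that bears it (a point fixed in the world has none). Each returns a list of dicts, best first, with "confidence" (0 to 1); they miss things now and then, are a little off and sometimes report something else, mostly with a low value. They report only what shows in the picture. A call takes as long as a camera call. They do not tell look-alikes from the thing itself.
- spot_in(query, camera): "box" ([left, top, right, bottom] in pixels, round what is visible of it).
- silhouettes(query, camera): "pixels" (400x640 bool, what is visible of it) and "box" ([left, top, right, bottom] in pixels, round what is visible of it).
- mark_of(query, camera): "xy" ([column, row] in pixels: a listed point, or the origin of a listed thing).
The state is a dict: "time": time; "joint_positions": joint angles; "dq": joint speeds; "tau": joint torques, N m; "tool_pos": TCP position; "tcp_rot": TCP orientation; "contact_force": force on the tool from outside, world axes, zero at the start; "moment": the same for the moment, N m; "grip_width": finger opening in mm.
Only numpy, scipy, OpenCV 4.12 (cv2) and the standard library are available. Lean on these libraries where they do the work, as an engineer would, in place of code of your own. Each camera call takes 0.05 s, during which the arm holds its last target. There are 200 camera calls.

## Working session

There is one attempt and no reset: what is moved stays moved. The work goes in short steps, Python scripts to look and compute and a tool call to move; the robot and the scene stay as the last step left them, time stands still between calls to the robot, and variables do not carry over. Pictures are saved under pics/ and viewed, about 8 in all and at most 12, crops included, and the job is handed in when it is done.

Besides the shell and the picture viewer there is one more tool, called after ">>>" by a JSON object that holds its "api" and its "payload", one argument or row to a line. servo_tool: Moves the arm, as the interface text tells. Scaled input: -1 to 1 covers 20 cm each way for a shift and pi rad each way for a turn. Its arguments: {"type":"object","properties":{"slide":{"type":"array","items":{"type":"array","items":{"type":"number"}}},"rot":{"type":"array","items":{"type":"array","items":{"type":"number"}}},"claw":{"type":"array","items":{"type":"number"}}},"required":["slide","rot","claw"]}

```bash
ls; mkdir -p pics; cat > h.py <<'E'
import numpy as np, cv2
from plant import *
def geom(c):
    f=200/np.tan(np.radians(c["vertical_fov"])/2); return f,np.array(c["position"]),np.array(c["rotation"])
def ray(c,uv):
    f,p,R=geom(c); d=R@np.array([(uv[0]-c["cx"])/f,(uv[1]-c["cy"])/f,1.]); return p,d
def onz(c,uv,z):
    p,d=ray(c,uv); return p+d*(z-p[2])/d[2]
def cloud(c):
    f,p,R=geom(c); v,u=np.mgrid[:400,:640]; d=c["depth"]
    return np.stack([(u-c["cx"])/f*d,(v-c["cy"])/f*d,d],-1)@R.T+p
def save(c,n): cv2.imwrite("pics/"+n,c["frame"][:,:,::-1])
E
python3 - <<'E'
from h import *
print(get_obs())
for n in("scene","side"):
    c=capture(n);save(c,n+"0.png");print(n,c["position"],c["rotation"],c["vertical_fov"],c["cx"],c["cy"])
    for q,z in(("cone",9),("cone_top",75),("cone_tray",0),("cone_tray_corner0",0),("cone_tray_corner1",0),("cone_tray_corner2",0),("cone_tray_corner3",0),("paper",0),("chestnut_tray",0),("acorn_tray",0)):
        print(q,[(np.round(m["xy"]),round(m["confidence"],2),np.round(onz(c,m["xy"],z))) for m in mark_of(q,n)])
E
```

```text
pics
{'time': 0.0, 'joint_positions': array([-1.36701848e+00,  3.42736016e-01,  1.52505778e+00, -1.49223237e-05,
        1.27539682e+00, -1.46029339e-01]), 'dq': array([-0.00022668, -0.00097576,  0.00082753,  0.00093937, -0.00269738,
        0.0003311 ]), 'tau': array([-4.17937583e-03, -4.31251431e+01, -2.44222945e+01,  7.14008510e-02,
        5.59939002e-02, -9.72220278e-05]), 'tool_pos': array([ 179.84110375, -492.78222366,  226.02384429]), 'tcp_rot': array([-3.14000963e+00, -2.18403248e-04,  3.49811373e-01]), 'contact_force': array([-0.28052222,  0.4362264 , -0.71064511]), 'moment': array([-0.01307027, -0.03959942, -0.01377142]), 'grip_width': 91.93143851178533}
scene [858.25941855 338.91639906 640.99810486] [-2.41543072e+00 -1.92463090e-03  2.42478624e+00] 56.55109976852856 320.54719980566966 197.5759863171411Traceback (most recent call last):
  File "<stdin>", line 6, in <module>
  File "h.py", line 8, in onz
    p,d=ray(c,uv); return p+d*(z-p[2])/d[2]
                                       ~^^^
IndexError: invalid index to scalar variable.
```

```bash
sed -i 's/np.array(c\["rotation"\])$/Rot.from_euler("xyz",c["rotation"]).as_matrix()/; 1a from scipy.spatial.transform import Rotation as Rot' h.py
python3 - <<'E'
from h import *
for n in("scene","side"):
    c=capture(n);save(c,n+"0.png");print(n,c["position"],c["rotation"],c["vertical_fov"])
    for q,z in(("cone",9),("cone_top",75),("cone_tray",0),("cone_tray_corner0",0),("cone_tray_corner1",0),("cone_tray_corner2",0),("cone_tray_corner3",0),("paper",0),("chestnut_tray",0),("acorn_tray",0)):
        print(q,[(np.round(m["xy"]),round(m["confidence"],2),np.round(onz(c,m["xy"],z))) for m in mark_of(q,n)])
E
```

```text
scene [858.25941855 338.91639906 640.99810486] [-2.41543072e+00 -1.92463090e-03  2.42478624e+00] 56.55109976852856
cone [(array([266., 177.]), 0.77, array([ 543., -218.,    9.])), (array([257., 146.]), 0.76, array([ 496., -326.,    9.])), (array([212., 158.]), 0.67, array([ 608., -362.,    9.]))]
cone_top [(array([266., 154.]), 0.96, array([ 533., -222.,   75.])), (array([257., 125.]), 0.76, array([ 488., -321.,   75.])), (array([322., 234.]), 0.43, array([585.,  31.,  75.]))]
cone_tray [(array([279., 178.]), 0.98, array([ 517., -204.,    0.])), (array([413., 205.]), 0.61, array([339.,  64.,   0.]))]
cone_tray_corner0 [(array([368., 211.]), 0.94, array([430.,  10.,   0.])), (array([280., 151.]), 0.92, array([ 458., -280.,    0.])), (array([236., 174.]), 0.92, array([ 590., -282.,    0.])), (array([319., 182.]), 0.74, array([ 455., -129.,    0.])), (array([399., 175.]), 0.74, array([291., -18.,   0.])), (array([274., 208.]), 0.6, array([ 583., -135.,    0.])), (array([424., 235.]), 0.6, array([389., 134.,   0.])), (array([451., 199.]), 0.57, array([259., 111.,   0.]))]
cone_tray_corne
[... 3632 characters left out ...]
), 0.96, array([388., 151.,   0.])), (array([215., 218.]), 0.95, array([281., -32.,   0.])), (array([283., 300.]), 0.76, array([ 458., -278.,    0.])), (array([268., 205.]), 0.76, array([420.,   9.,   0.])), (array([331., 248.]), 0.75, array([ 582., -138.,    0.])), (array([281., 252.]), 0.73, array([ 454., -143.,    0.])), (array([210., 182.]), 0.7, array([255.,  98.,   0.])), (array([339., 296.]), 0.61, array([ 591., -274.,    0.]))]
paper [(array([378., 207.]), 0.97, array([716.,  -9.,   0.]))]
chestnut_tray [(array([308., 150.]), 0.92, array([537., 215.,   0.])), (array([316., 262.]), 0.34, array([ 542., -176.,    0.]))]
acorn_tray [(array([313., 206.]), 0.97, array([541.,   1.,   0.]))]
```

View pics/scene0.png

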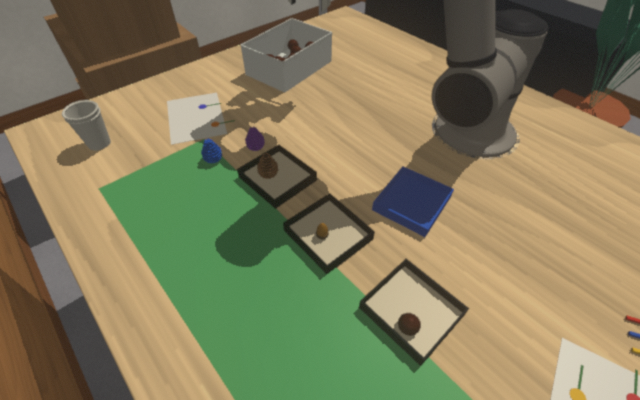

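View pics/side0.png

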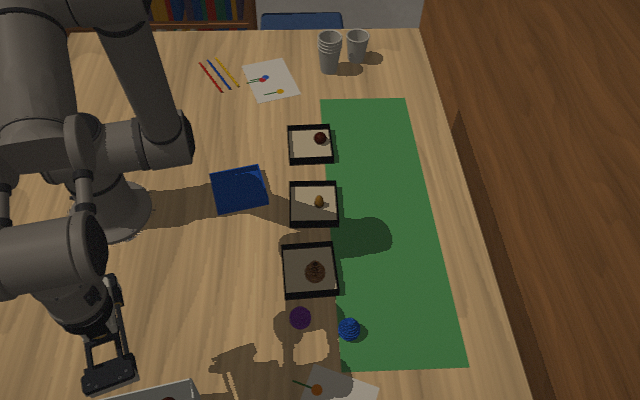

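The real pine cone is at scene (266,165) and side (315,270), in the right-hand tray. The purple cone (300,317 side) and blue cone (349,329 side), the blue tray, and the acorn and chestnut trays are not to be touched. Next I'll refine the positions with depth.

```bash
cat >> h.py <<'E'
def traycone(n):
    c=capture(n);P=cloud(c);f=c["frame"].astype(int);v=c["depth"]>0
    B=lambda p:v&(abs(P[...,0]-p[0])<p[2])&(abs(P[...,1]-p[1])<p[3])
    return c,P,f,B
def meas(n,x0,y0):
    c,P,f,B=traycone(n)
    m=B((x0,y0,95,85))
    rim=m&(P[...,2]>22)&(P[...,2]<33)&(f.max(-1)<75)
    Q=P[rim][:,:2].astype(np.float32); r=cv2.minAreaRect(Q)
    print(n,"rim n",len(Q),"rect",r,"ranges",np.percentile(Q,[1,99],axis=0).round())
    k=m&(P[...,2]>38)&(P[...,2]<90); C=P[k]
    print(" cone n",len(C),"mean",C.mean(0).round(),"zmax",np.percentile(C[:,2],99),"top",C[C[:,2]>C[:,2].max()-10].mean(0).round())
    g=v=(f[...,1]>f[...,0]+25)&(f[...,1]>f[...,2]+15)&(abs(P[...,2])<8)&(P[...,0]<800)
    G=P[g]
    for a in range(-300,300,100):
        s=G[(abs(G[:,1]-a-50)<50)]
        if len(s)>50: print(" paper y",a+50,"xmin",np.percentile(s[:,0],[.5,2]).round(),"xmax",s[:,0].max().round())
    return c
E
python3 - <<'E'
from h import *
for n in("scene","side"): meas(n,521,-206)
E
```

```text
scene rim n 506 rect ((522.3074951171875, -204.78182983398438), (129.42713928222656, 142.35638427734375), 3.388110399246216) ranges [[ 456. -277.]
 [ 589. -132.]]
 cone n 240 mean [ 538. -217.   54.] zmax 70.28246089426617 top [ 535. -221.   66.]
 paper y -250 xmin [588. 592.] xmax 800.0
 paper y -150 xmin [585. 590.] xmax 800.0
 paper y -50 xmin [597. 608.] xmax 800.0
 paper y 50 xmin [585. 596.] xmax 800.0
 paper y 150 xmin [584. 592.] xmax 800.0
 paper y 250 xmin [601. 608.] xmax 789.0
side rim n 469 rect ((521.3675537109375, -205.7473602294922), (129.95521545410156, 145.1655731201172), 2.993626117706299) ranges [[ 455. -279.]
 [ 588. -134.]]
 cone n 254 mean [ 533. -230.   54.] zmax 72.80408447056064 top [ 534. -225.   69.]
 paper y -250 xmin [586. 596.] xmax 800.0
 paper y -150 xmin [593. 603.] xmax 800.0
 paper y -50 xmin [594. 614.] xmax 800.0
 paper y 50 xmin [602. 615.] xmax 800.0
 paper y 150 xmin [584. 589.] xmax 800.0
 paper y 250 xmin [616. 623.] xmax 800.0
```

>>> {"api": "servo_tool", "payload": {
  "slide": [
    [0.2,-0.06,0],
    [0.4,-0.12,0],
    [0.6,-0.18,0],
    [0.8,-0.25,0],
    [1,-0.31,0]
  ],
  "rot": [
    [0,0,0.022],
    [0,0,0.044],
    [0,0,0.066],
    [0,0,0.089],
    [0,0,0.1113]
  ],
  "claw": [0,0,0,0,0]
}}

```text
time: 1.92
tool_pos: [347.6, -365.5, 226.8]
tcp_rot: [3.141, -0.0, -0.002]
contact_force: [-0.1, -1.0, -0.1]
grip_width: 46.7
```

>>> {"api": "servo_tool", "payload": {
  "slide": [
    [0.2,-0.15,0],
    [0.4,-0.3,0],
    [0.6,-0.45,0.1],
    [0.8,-0.6,0.2],
    [0.94,-0.72,0.25]
  ],
  "rot": [
    [0,0,0],
    [0,0,0],
    [0,0,0],
    [0,0,0],
    [0,0,0]
  ],
  "claw": [0,0,0,0,0]
}}

```text
time: 2.55
tool_pos: [535.7, -220.7, 175.5]
tcp_rot: [-3.141, 0.001, 0.001]
contact_force: [-0.0, 0.0, 0.7]
grip_width: 0.9
```

```bash
python3 - <<'E'
from h import *
o=get_obs();print(o["tool_pos"],o["tcp_rot"],o["grip_width"],o["time"])
c=meas("wrist",522,-205);save(c,"w1.png")
for q,z in(("cone",9),("cone_top",75)):
    print(q,[(np.round(m["xy"]),round(m["confidence"],2),np.round(onz(c,m["xy"],z))) for m in mark_of(q,"wrist")])
E
```

```text
[ 535.67570772 -220.71263317  175.45607315] [-3.14085509e+00  1.08862525e-03  1.20644880e-03] 0.925451168500965 2.55
wrist rim n 1220 rect ((539.6776123046875, -203.9167022705078), (95.61309051513672, 138.6810302734375), 2.927248477935791) ranges [[ 497. -274.]
 [ 590. -134.]]
 cone n 1628 mean [ 539. -223.   54.] zmax 71.6323620495107 top [ 536. -223.   68.]
 paper y -250 xmin [585. 590.] xmax 724.0
 paper y -150 xmin [585. 588.] xmax 725.0
 paper y -50 xmin [585. 592.] xmax 725.0
 paper y 50 xmin [596. 609.] xmax 724.0
 paper y 150 xmin [583. 584.] xmax 693.0
cone [(array([413., 223.]), 0.88, array([ 497., -331.,    9.])), (array([452., 126.]), 0.86, array([ 604., -363.,    9.])), (array([322., 191.]), 0.77, array([ 534., -226.,    9.]))]
cone_top [(array([318., 210.]), 0.89, array([ 531., -222.,   75.])), (array([362., 137.]), 0.73, array([ 595., -259.,   75.])), (array([437., 241.]), 0.64, array([ 500., -332.,   75.])), (array([485., 126.]), 0.64, array([ 604., -362.,   75.]))]
```

View pics/w1.png

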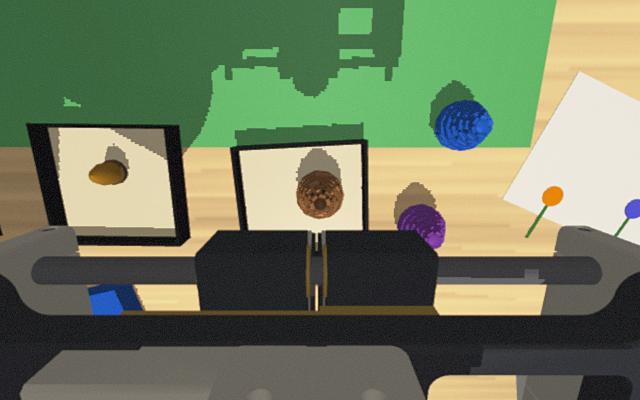

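The brown cone is at (320,195) under the fingers, and its top measures about (534,-223). The purple and blue cones are well to the right. I'll descend to 20 mm clearance and hold.

>>> {"api": "servo_tool", "payload": {
  "slide": [
    [0,0.01,0.1],
    [0,0.01,0.2],
    [-0.005,0.01,0.3],
    [-0.005,0.01,0.37],
    [-0.005,0.01,0.4]
  ],
  "rot": [
    [0,0,0],
    [0,0,0],
    [0,0,0],
    [0,0,0],
    [0,0,0]
  ],
  "claw": [0,0,0,0,0]
}}

```text
time: 3.32
tool_pos: [533.1, -225.0, 96.4]
tcp_rot: [-3.142, 0.0, -0.001]
contact_force: [-0.1, 0.3, 0.5]
grip_width: 0.7
```

>>> {"api": "servo_tool", "payload": {
  "slide": [
    [0,0,0],
    [0,0,0],
    [0,0,0],
    [0,0,0],
    [0,0,0]
  ],
  "rot": [
    [0,0,0],
    [0,0,0],
    [0,0,0],
    [0,0,0],
    [0,0,0]
  ],
  "claw": [0,0,0,0,0]
}}

```text
time: 3.95
tool_pos: [533.6, -224.4, 96.9]
tcp_rot: [3.141, -0.0, 0.0]
contact_force: [0.3, 0.0, -0.1]
grip_width: 0.5
```

```bash
python3 - <<'E'
from h import *
c=capture("side");save(c,"s1.png");P=cloud(c)
cv2.imwrite("pics/s1c.png",cv2.resize(c["frame"][190:340,230:430,::-1],None,fx=4,fy=4,interpolation=2))
c=capture("scene");cv2.imwrite("pics/sc1c.png",cv2.resize(c["frame"][60:230,180:380,::-1],None,fx=3.5,fy=3.5,interpolation=2))
E
```

```text
(no output)
```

View pics/sc1c.png

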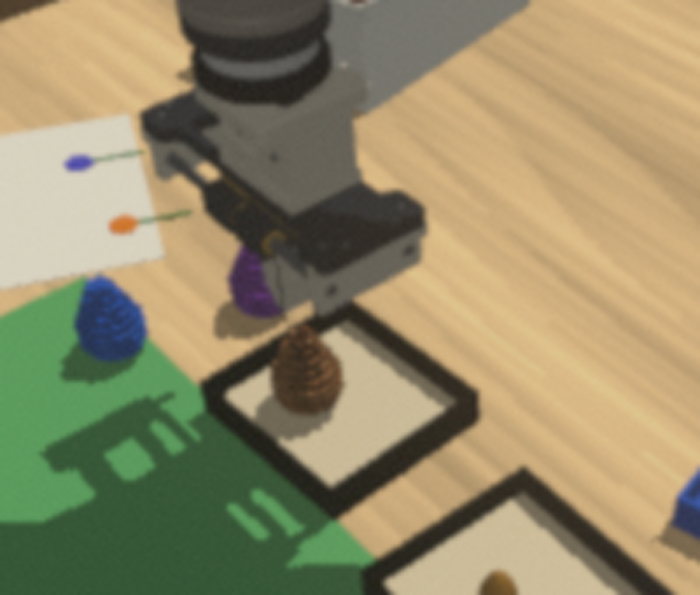

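The brown cone's tip (300,330 in the crop) is just below the fingertips (285,295), with a visible gap. I'll keep holding.

>>> {"api": "servo_tool", "payload": {
  "slide": [
    [0,0,0],
    [0,0,0],
    [0,0,0],
    [0,0,0],
    [0,0,0]
  ],
  "rot": [
    [0,0,0],
    [0,0,0],
    [0,0,0],
    [0,0,0],
    [0,0,0]
  ],
  "claw": [0,0,0,0,0]
}}

```text
time: 4.68
tool_pos: [533.6, -224.4, 96.7]
tcp_rot: [3.142, -0.0, 0.0]
contact_force: [-0.2, 0.2, -0.8]
grip_width: 0.2
```

>>> {"api": "servo_tool", "payload": {
  "slide": [
    [0,0,0],
    [0,0,0],
    [0,0,0],
    [0,0,0],
    [0,0,0]
  ],
  "rot": [
    [0,0,0],
    [0,0,0],
    [0,0,0],
    [0,0,0],
    [0,0,0]
  ],
  "claw": [0,0,0,0,0]
}}

```text
time: 5.3
tool_pos: [533.6, -224.4, 96.7]
tcp_rot: [3.142, -0.0, 0.0]
contact_force: [-1.2, 0.6, 0.4]
grip_width: 0.6
```

>>> {"api": "servo_tool", "payload": {
  "slide": [
    [0,0,0],
    [0,0,0],
    [0,0,0],
    [0,0,0],
    [0,0,0]
  ],
  "rot": [
    [0,0,0],
    [0,0,0],
    [0,0,0],
    [0,0,0],
    [0,0,0]
  ],
  "claw": [0,0,0,0,0]
}}

```text
time: 5.92
tool_pos: [533.6, -224.4, 96.8]
tcp_rot: [3.141, -0.0, 0.0]
contact_force: [-0.1, -0.1, 0.1]
grip_width: 0.6
```

>>> {"api": "servo_tool", "payload": {
  "slide": [
    [0,0,-0.12],
    [0,0,-0.27],
    [-0.2,-0.03,-0.27],
    [-0.4,-0.07,-0.27],
    [-0.545,-0.07,-0.27]
  ],
  "rot": [
    [0,0,0],
    [0,0,0],
    [0,0,-0.01],
    [0,0,-0.0167],
    [0,0,-0.0167]
  ],
  "claw": [0,0,0,0,60]
}}

```text
time: 6.55
tool_pos: [423.0, -209.7, 150.8]
tcp_rot: [-3.141, 0.0, 0.053]
contact_force: [-0.5, -1.1, 0.3]
grip_width: 6.5
```

>>> {"api": "servo_tool", "payload": {
  "slide": [
    [0,0,0.15],
    [0,0,0.3],
    [0,0,0.45],
    [0,0,0.6],
    [0,0,0.69]
  ],
  "rot": [
    [0,0,0],
    [0,0,0],
    [0,0,0],
    [0,0,0],
    [0,0,0]
  ],
  "claw": [60,60,60,60,60]
}}

```text
time: 7.18
tool_pos: [424.1, -210.2, 11.5]
tcp_rot: [-3.141, 0.001, 0.053]
contact_force: [0.2, 1.5, 0.5]
grip_width: 55.5
```

>>> {"api": "servo_tool", "payload": {
  "slide": [
    [0.03,0,0],
    [0.06,0,0],
    [0.085,0,0],
    [0.105,0,0],
    [0.12,0,0]
  ],
  "rot": [
    [0,0,0],
    [0,0,0],
    [0,0,0],
    [0,0,0],
    [0,0,0]
  ],
  "claw": [60,60,60,60,60]
}}

```text
time: 7.8
tool_pos: [448.3, -209.0, 13.0]
tcp_rot: [-3.142, 0.001, 0.053]
contact_force: [-3.7, 0.1, 1.6]
grip_width: 60.0
```

>>> {"api": "servo_tool", "payload": {
  "slide": [
    [0.015,0,0],
    [0.035,0,0],
    [0.06,0,0],
    [0.09,0,0],
    [0.12,0,0]
  ],
  "rot": [
    [0,0,0],
    [0,0,0],
    [0,0,0],
    [0,0,0],
    [0,0,0]
  ],
  "claw": [60,60,60,60,60]
}}

```text
time: 8.43
tool_pos: [473.0, -207.9, 12.7]
tcp_rot: [3.142, -0.0, 0.053]
contact_force: [-1.9, -0.8, 2.4]
grip_width: 60.2
```

>>> {"api": "servo_tool", "payload": {
  "slide": [
    [0.03,0,0],
    [0.06,0,0],
    [0.09,0,0],
    [0.12,0,0],
    [0.15,0,0]
  ],
  "rot": [
    [0,0,0],
    [0,0,0],
    [0,0,0],
    [0,0,0],
    [0,0,0]
  ],
  "claw": [60,60,60,60,60]
}}

```text
time: 9.05
tool_pos: [502.9, -206.3, 12.7]
tcp_rot: [3.142, -0.0, 0.053]
contact_force: [-2.5, -0.2, 1.2]
grip_width: 60.2
```

```bash
python3 - <<'E'
from h import *
c=meas("side",570,-203)
cv2.imwrite("pics/s2c.png",cv2.resize(c["frame"][120:350,200:480,::-1],None,fx=2.6,fy=2.6,interpolation=2))
E
```

```text
side rim n 408 rect ((569.4140014648438, -204.02980041503906), (148.33901977539062, 143.53179931640625), 3.081646680831909) ranges [[ 506. -276.]
 [ 645. -131.]]
 cone n 263 mean [ 589. -227.   54.] zmax 79.70742932033559 top [ 535. -172.   88.]
 paper y -250 xmin [586. 598.] xmax 800.0
 paper y -150 xmin [588. 606.] xmax 800.0
 paper y -50 xmin [584. 590.] xmax 800.0
 paper y 50 xmin [611. 615.] xmax 800.0
 paper y 150 xmin [608. 613.] xmax 800.0
 paper y 250 xmin [613. 621.] xmax 800.0
```

View pics/s2c.png

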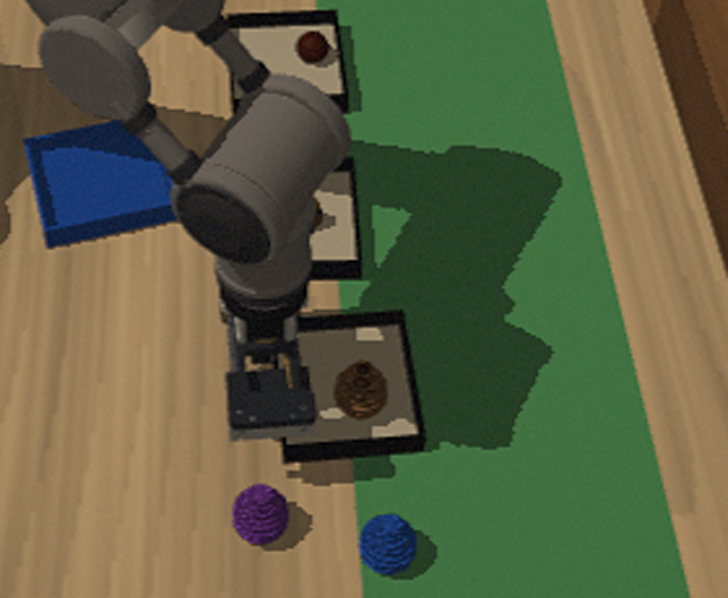

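Partway through, the cone stands upright at (360,392), the tray slides straight, and nothing else is disturbed. I'll continue.

>>> {"api": "servo_tool", "payload": {
  "slide": [
    [0.02,0,0],
    [0.045,0,0],
    [0.075,0,0],
    [0.105,0,0],
    [0.135,0,0]
  ],
  "rot": [
    [0,0,0],
    [0,0,0],
    [0,0,0],
    [0,0,0],
    [0,0,0]
  ],
  "claw": [60,60,60,60,60]
}}

```text
time: 9.72
tool_pos: [529.9, -204.9, 12.7]
tcp_rot: [3.142, -0.0, 0.053]
contact_force: [-1.9, -0.8, 0.7]
grip_width: 60.1
```

>>> {"api": "servo_tool", "payload": {
  "slide": [
    [0.03,0,0],
    [0.06,0,0],
    [0.09,0,0],
    [0.12,0,0],
    [0.15,0,0]
  ],
  "rot": [
    [0,0,0],
    [0,0,0],
    [0,0,0],
    [0,0,0],
    [0,0,0]
  ],
  "claw": [60,60,60,60,60]
}}

```text
time: 10.35
tool_pos: [559.8, -203.3, 12.7]
tcp_rot: [3.142, -0.0, 0.053]
contact_force: [-1.9, -0.9, 0.4]
grip_width: 60.0
```

>>> {"api": "servo_tool", "payload": {
  "slide": [
    [0.03,0,0],
    [0.06,0,0],
    [0.09,0,0],
    [0.12,0,0],
    [0.15,0,0]
  ],
  "rot": [
    [0,0,0],
    [0,0,0],
    [0,0,0],
    [0,0,0],
    [0,0,0]
  ],
  "claw": [60,60,60,60,60]
}}

```text
time: 10.98
tool_pos: [589.7, -201.8, 12.7]
tcp_rot: [3.141, -0.0, 0.053]
contact_force: [-2.3, 0.1, -0.1]
grip_width: 60.2
```

>>> {"api": "servo_tool", "payload": {
  "slide": [
    [0.025,0,0],
    [0.045,0,0],
    [0.06,0,0],
    [0.07,0,0],
    [0.075,0,0]
  ],
  "rot": [
    [0,0,0],
    [0,0,0],
    [0,0,0],
    [0,0,0],
    [0,0,0]
  ],
  "claw": [60,60,60,60,60]
}}

```text
time: 11.6
tool_pos: [604.3, -201.0, 12.7]
tcp_rot: [3.142, 0.0, 0.053]
contact_force: [-1.9, 0.3, 0.2]
grip_width: 60.1
```

Now back off and lift clear.

>>> {"api": "servo_tool", "payload": {
  "slide": [
    [-0.05,0,0],
    [-0.15,0,0],
    [-0.3,0,0],
    [-0.45,0,0],
    [-0.55,0,0]
  ],
  "rot": [
    [0,0,0],
    [0,0,0],
    [0,0,0],
    [0,0,0],
    [0,0,0]
  ],
  "claw": [60,60,60,60,60]
}}

```text
time: 12.22
tool_pos: [492.9, -206.7, 13.0]
tcp_rot: [3.141, -0.0, 0.052]
contact_force: [-0.0, 0.3, -0.2]
grip_width: 60.0
```

>>> {"api": "servo_tool", "payload": {
  "slide": [
    [0,0,-0.2],
    [0,0,-0.5],
    [0,0,-0.8],
    [0,0,-1],
    [0,0,-1]
  ],
  "rot": [
    [0,0,0],
    [0,0,0],
    [0,0,0],
    [0,0,0],
    [0,0,0]
  ],
  "claw": [60,60,60,60,60]
}}

```text
time: 12.85
tool_pos: [495.7, -207.6, 216.4]
tcp_rot: [3.137, -0.007, 0.053]
contact_force: [-0.7, -0.3, -1.0]
grip_width: 60.1
```

```bash
python3 - <<'E'
from h import *
print(get_obs()["tool_pos"])
c=meas("scene",675,-198)
cv2.imwrite("pics/sc3.png",cv2.resize(c["frame"][60:390,90:490,::-1],None,fx=1.8,fy=1.8,interpolation=2))
c=meas("side",675,-198)
cv2.imwrite("pics/s3.png",cv2.resize(c["frame"][120:350,200:480,::-1],None,fx=2.6,fy=2.6,interpolation=2))
for q in ("acorn_tray","chestnut_tray"): print(q,[np.round(onz(c,m["xy"],0)) for m in mark_of(q,"side")])
E
```

```text
[ 495.72829848 -207.62485769  216.40754251]
scene rim n 562 rect ((680.1903076171875, -196.18112182617188), (129.63047790527344, 141.30545043945312), 2.6178832054138184) ranges [[ 615. -267.]
 [ 747. -124.]]
 cone n 303 mean [ 695. -208.   54.] zmax 71.115286274796 top [ 694. -213.   67.]
 paper y -250 xmin [581. 583.] xmax 800.0
 paper y -150 xmin [582. 584.] xmax 800.0
 paper y -50 xmin [593. 608.] xmax 800.0
 paper y 50 xmin [587. 598.] xmax 800.0
 paper y 150 xmin [586. 595.] xmax 800.0
 paper y 250 xmin [601. 608.] xmax 789.0
side rim n 510 rect ((679.6295166015625, -197.47698974609375), (130.6201629638672, 145.3368682861328), 2.8202130794525146) ranges [[ 613. -271.]
 [ 746. -126.]]
 cone n 247 mean [ 690. -222.   54.] zmax 72.50291722862391 top [ 693. -216.   69.]
 paper y -250 xmin [583. 584.] xmax 800.0
 paper y -150 xmin [582. 583.] xmax 800.0
 paper y -50 xmin [585. 591.] xmax 800.0
 paper y 50 xmin [611. 615.] xmax 800.0
 paper y 150 xmin [586. 592.] xmax 800.0
 paper y 250 xmin [613. 621.] xmax 800.0
acorn_tray [array([579., 255.,   0.]), array([544.,   1.,   0.])]
chestnut_tray [array([537., 217.,   0.])]
```

View pics/sc3.png

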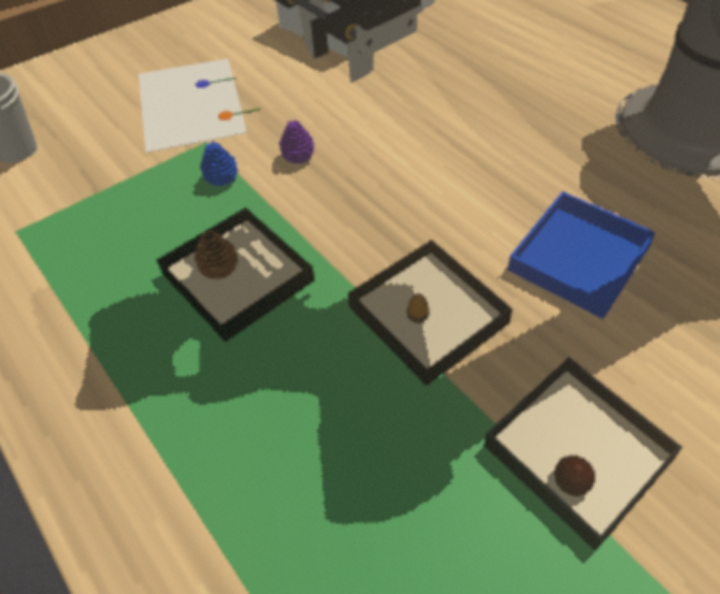

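View pics/s3.png

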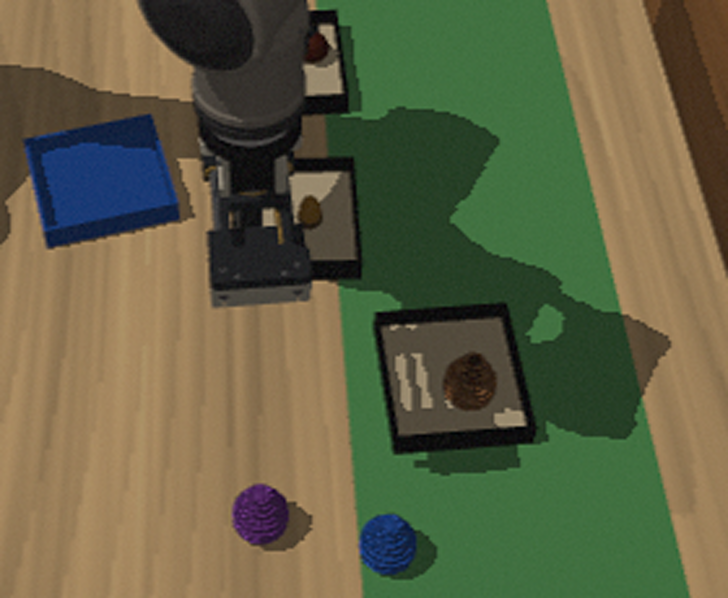

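Both views show the whole tray on the green paper. Its near edge is at about x=613 and the paper edge at about 580. The cone is upright, the other trays haven't moved, and the robot is clear.

```bash
python3 -c "
from plant import *
print(close_job())"
```

```text
the job is handed in; nothing more can be done
None
```

The pine cone's tray now lies entirely on the green paper with the cone still standing in it, and the job is handed in at about 13 s of the 51 s allowed.

- **Showing the cone:** I held the shut fingertips straight above the cone's top, at z ≈ 97 mm against about 75 mm for the cone. That is roughly 2 cm clear for about 2.6 s, with the force reading staying around zero.
- **Pushing the tray:** I pushed the near wall about 158 mm with two spread fingertips. The force readings stayed under 5 N. Then I backed off and lifted clear.
- **Last checks:** Two cameras put the tray's near edge at x ≈ 613–615 mm, against the paper's edge at about 580 mm, and its far edge at about 747 mm, against about 857 mm. In the last pictures the cone stood upright and the acorn and chestnut trays had not visibly moved.
- **Disagreements:** The depth cameras put the cone's top at about 72 mm rather than 75 mm, which only adds to the clearance. The acorn-tray detector also returned one false extra hit, and I ignored it. No check failed.

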